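# Refile the printer's ink cartridges by length

## Robot

A 7-joint arm with a two-finger parallel gripper is mounted at the origin on the work surface. World frame = base frame: x ahead of the robot, y to its left, z up, the work surface at z = 0. Lengths are in mm, angles in rad, forces in N, time in s.
With the tool pointing down it reaches from about 425 to 875 mm from the base axis. Payload 8.4 kg.
Tool frame: the origin (TCP) lies on the front face of the gripper's body, between the roots of the fingers; the fingertips stand 73 mm ahead of it and the grasp point (between the pads) lies 54 mm ahead of it; z points along the fingers, y is the line along which they close (so a half turn about z gives the same grasp; the last joint's range is limited). The gripper opens to 85 mm and grips with 20 to 120 N. Pads are 22 mm wide; open, the fingers measure 114 mm over their backs; the gripper's body (76 mm by 85 mm) begins 54 mm behind the grasp point. The pads swing forward as they close: fully open they stand 13 mm farther back than shut.
Start: joints at [-1.211, 0.333, 0.04, 1.465, -0.013, 1.343, -0.059], TCP at [287.866, 582.753, 303.908] pointing down, gripper open.
Joint ranges: [-2.58, 2.58], [-0.38, 2.09], [-1.3, 1.39], [0.25, 2.4], [-1.5, 4.64], [0.08, 2.09], [-2.65, 2.65]. Speed limits (rad/s): [2.22, 2.22, 2.79, 2.79, 3.14, 3.14, 3.14].

## Interface

Orientations are given as a rotation vector (axis times angle).
In Python, from bench import ctrl gives the robot as it stands.
- The arm moves only by the shell command python3 -m crank 'ROWS' [FORCE]. ROWS is JSON, a list that holds one entry, the list of rows, each a list of 7 numbers: the shift along the tool's x, y, z in m, then the turn, a rotation vector about the tool's x, y, z in rad, then the finger opening in m, from 0 to 0.0854. A call has 1 to 20 rows; each row shifts and turns the commanded pose from where the row before left it, along the tool's axes as they then stand; what a row does not reach is not made up. A row lasts 1/10 s, in which the tool goes at most 50 mm and 8.59 degrees, less where a joint would pass 70% of its speed; a pose out of reach is approached as far as the arm can. A call is refused whole if a number of a shift passes 0.05 or a number of a turn 0.15, either way. A call with a gripper value outside its range is refused whole. The fingers move at their own pace and stop on an object; FORCE is the grip in N (left out, the last holds). Time passes only in rows, so rows that do not move let the fingers close. It gives the time, the measured TCP pose, the force, the opening and the grip force at its end, in the units of the state.
- ctrl.get_obs(): the state, without advancing time (a new reading comes with each control period).
- ctrl.snapshot(name): name is "side" or "top"; returns the picture (384x512x3 uint8, red, green, blue); there is no depth.
- ctrl.camera_params(name): a dict with "mtx" (3x3 intrinsics, pixels), "k1" (the pictures are not rectified: a ray, as slopes to the right and down, at radius r is drawn at 1 + k1 r^2 times it, then the intrinsics apply), "pose" (4x4, takes a point from camera to world coordinates). Camera axes: x right, y up, looking along -z (the intrinsics and any distortion apply to the point x, -y, -z); pixel columns grow to the right and rows downward; lengths in mm; the calibration is good to about 2 mm. A picture is of the moment at which its call begins. camera_params takes no time and is no camera call.
- ctrl.job_done(): hands the job in; it is judged then, once.
The state is a dict: "time": time; "joint_positions": joint angles; "qd": joint speeds; "joint_efforts": joint torques, N m; "tool_pos": TCP position; "tcp_rot": TCP orientation; "contact_force": force on the tool from outside, world axes, zero at the start; "ft_torque": the same for the moment, N m; "gripper_width": opening from 0.0 (shut) to 1.0 (fully open); "finger_force": force on a finger pad.
Only numpy, scipy, OpenCV 4.12 (cv2) and the standard library are available. Lean on these libraries where they do the work, as an engineer would, in place of code of your own. Each camera call takes 0.05 s, during which the arm holds its last target. There are 200 camera calls.

## Task

Sort the six look-alike ink cartridges into the sloping rack by length: the two short ones in the front row of short pockets, the two medium ones in the middle row and the two long ones in the back row, each lying flat in a pocket of its own with the label outwards. One short and one medium cartridge have been filed one row too far back, and one short and one long still lie on the desk. Leave the medium and the long cartridge that are already in the right row in their pockets, and keep everything else on the desk standing where it is.

Things in the scene. Friction and masses are not known exactly. Their poses are not given: they have to be found in the camera images.
- rack: Foot of the fixed, sloping cartridge rack (about 170 mm deep, 308 mm wide, 130 mm tall). Origin on the desk under the deck's centre, z up; x points from its low front (robot side) to its high back.
- deck: The rack's fixed sloping tray, 190 x 308 mm, tilted 25 deg, low edge towards the robot. Origin: tray centre in the pocket-floor plane (85 mm above the desk); x up the slope, y along the rows, z square out of the tray. Three rows of two pockets between flat white ribs 10 mm high. Pockets are 38 mm wide (x); a cartridge lies with its length along y, underside on the floor (z = 0).
- row_short (a point): Middle of the SHORT row (front, lowest), at x = -62 mm on the deck, on the floor plane; axes as the deck. Its two pockets are 76 mm long, centred at y = +42 and -42 mm.
- row_medium (a point): Middle of the MEDIUM row, at x = 0 on the deck, on the floor plane; axes as the deck. Its two pockets are 106 mm long, centred at y = +57 and -57 mm.
- row_long (a point): Middle of the LONG row (back, highest), at x = +62 mm on the deck, on the floor plane; axes as the deck. Its two pockets are 136 mm long, centred at y = +72 and -72 mm.
- short_a: Ink cartridge, short: plain black plastic block with a pale label on top, 70 mm long (y) x 32 mm wide (x) x 34 mm high (z). Origin: centre of its underside; z up through the label; its two ends are interchangeable. At the start it lies in one of the two medium-row pockets (wrong row).
- medium_a: Ink cartridge, medium: plain black plastic block with a pale label on top, 100 mm long (y) x 32 mm wide (x) x 34 mm high (z). Origin: centre of its underside; z up through the label; its two ends are interchangeable. At the start it lies in the other medium-row pocket (right row).
- medium_b: Ink cartridge, medium: plain black plastic block with a pale label on top, 100 mm long (y) x 32 mm wide (x) x 34 mm high (z). Origin: centre of its underside; z up through the label; its two ends are interchangeable. At the start it lies in one of the two long-row pockets (wrong row).
- long_a: Ink cartridge, long: plain black plastic block with a pale label on top, 130 mm long (y) x 32 mm wide (x) x 34 mm high (z). Origin: centre of its underside; z up through the label; its two ends are interchangeable. At the start it lies in the other long-row pocket (right row).
- short_b: Ink cartridge, short: plain black plastic block with a pale label on top, 70 mm long (y) x 32 mm wide (x) x 34 mm high (z). Origin: centre of its underside; z up through the label; its two ends are interchangeable. At the start it lies flat on the desk beside the rack, label up, at any yaw.
- long_b: Ink cartridge, long: plain black plastic block with a pale label on top, 130 mm long (y) x 32 mm wide (x) x 34 mm high (z). Origin: centre of its underside; z up through the label; its two ends are interchangeable. At the start it lies flat on the desk beside the rack, label up, at any yaw.
- bottle: Bystander: clear water bottle standing among the things on the desk, 60 mm diameter, 190 mm tall. Origin: centre of its underside.
- stapler: Bystander: stapler, 115 mm long (y) x 36 mm x 46 mm high. Origin: centre of its underside.
- notes: Bystander: block of pink sticky notes, 76 x 76 x 30 mm high. Origin: centre of its underside.
- tumbler: Bystander: drinking tumbler with a green lid, 70 mm diameter, 170 mm tall, behind. Origin: centre of its underside.
- pencup: Bystander: dark pen cup with pens, 76 mm diameter, 150 mm to the pen tops, behind. Origin: centre of its underside.
- tape: Bystander: tape dispenser, 150 mm long (y) x 60 mm x 88 mm high, left of the rack. Origin: centre of its underside.

How it is judged (in metres and radians):
At the end, for the whole second after the job is handed in: Every cartridge lies at rest in a pocket of the row for its length: its origin within 7 mm of the row's line, within 8 mm of the pocket's centre along the row and within 6 mm above (4 mm below) the pocket floor, square to the tray within 0.12 rad, label outwards (x of short_a in the frame of deck between -0.069 and -0.055 m and z of short_a in the frame of deck between -0.004 and 0.006 m and (y of short_a in the frame of deck between -0.05 and -0.034 m or y of short_a in the frame of deck between 0.034 and 0.05 m) and angle between the z axis of each of short_a, short_b, medium_a, medium_b, long_a, long_b and the z axis of deck, either way round below 0.12 rad and angle between the y axis of each of short_a, short_b, medium_a, medium_b, long_a, long_b and the y axis of deck, either way round below 0.12 rad and linear speed of each of short_a, short_b, medium_a, medium_b, long_a, long_b below 0.02 m/s and x of short_b in the frame of deck between -0.069 and -0.055 m and z of short_b in the frame of deck between -0.004 and 0.006 m and (y of short_b in the frame of deck between -0.05 and -0.034 m or y of short_b in the frame of deck between 0.034 and 0.05 m) and x of medium_a in the frame of deck between -0.007 and 0.007 m and z of medium_a in the frame of deck between -0.004 and 0.006 m and (y of medium_a in the frame of deck between -0.065 and -0.049 m or y of medium_a in the frame of deck between 0.049 and 0.065 m) and x of medium_b in the frame of deck between -0.007 and 0.007 m and z of medium_b in the frame of deck between -0.004 and 0.006 m and (y of medium_b in the frame of deck between -0.065 and -0.049 m or y of medium_b in the frame of deck between 0.049 and 0.065 m) and x of long_a in the frame of deck between 0.055 and 0.069 m and z of long_a in the frame of deck between -0.004 and 0.006 m and (y of long_a in the frame of deck between -0.08 and -0.064 m or y of long_a in the frame of deck between 0.064 and 0.08 m) and x of long_b in the frame of deck between 0.055 and 0.069 m and z of long_b in the frame of deck between -0.004 and 0.006 m and (y of long_b in the frame of deck between -0.08 and -0.064 m or y of long_b in the frame of deck between 0.064 and 0.08 m)); the robot touches nothing.
It fails at once if a bystander is shifted by more than 30 mm (distance of any of bottle, stapler, notes, tumbler, pencup, tape from where it was at the start of the episode above 0.03 m).
It fails at once if a bystander (bottle, tumbler, pen cup) is tipped over (angle between any of bottle, tumbler, pencup's own z axis and vertical above 0.5 rad).
It fails at once if a rightly filed cartridge is taken out of its pocket (moved more than 30 mm) (distance of any of medium_a, long_a from where it was at the start of the episode above 0.03 m).
It also fails if it takes over 72 s, if anything falls off the work surface, if the arm or the gripper's body presses on something with over 40 N, if the wrist force passes 120 N, or if a joint passes its speed limit or range.

## Working session

There is one attempt and no reset: what is moved stays moved. The work goes in short steps, Python scripts to look and compute and a shell command to move; the robot and the scene stay as the last step left them, time stands still between calls to the robot, and variables do not carry over. Pictures are saved under pics/ and viewed, at most 10 in all, crops included, and the job is handed in when it is done.

```bash
ls; mkdir -p pics; python3 - <<'E'
from bench import ctrl
import cv2,numpy as np
np.set_printoptions(precision=3,suppress=True)
for n in("top","side"):
    cv2.imwrite(f"pics/{n}0.png",ctrl.snapshot(n)[:,:,::-1]); p=ctrl.camera_params(n); print(n,p["mtx"],p["k1"],p["pose"])
o=ctrl.get_obs(); print(o)
E
```

```text
pics
top [[481.716   0.    254.213]
 [  0.    481.716 193.117]
 [  0.      0.      1.   ]] -0.004204356755101451 [[  -0.015    0.995   -0.096  470.206]
 [  -1.      -0.014    0.008   79.773]
 [   0.007    0.096    0.995 1526.206]
 [   0.       0.       0.       1.   ]]
side [[362.937   0.    253.258]
 [  0.    362.937 184.694]
 [  0.      0.      1.   ]] -0.08100889151198172 [[   0.914    0.234   -0.33   212.238]
 [  -0.405    0.549   -0.731 -784.995]
 [   0.01     0.802    0.597  784.309]
 [   0.       0.       0.       1.   ]]
{'time': 0.1, 'joint_positions': array([-1.211,  0.334,  0.04 ,  1.466, -0.013,  1.343, -0.058]), 'qd': array([ 0.   , -0.002,  0.   , -0.003, -0.001,  0.001,  0.   ]), 'joint_efforts': array([  0.004, -66.002,   1.37 , -40.647,   0.017,   0.009,  -0.   ]), 'tool_pos': array([287.772, 582.471, 303.115]), 'tcp_rot': array([-0.714, -3.059,  0.002]), 'contact_force': array([-0.224, -0.35 ,  0.098]), 'ft_torque': array([ 0.018, -0.015,  0.021]), 'finger_force': 0.0, 'gripper_width': 1.0044558198324396}
```

View pics/top0.png

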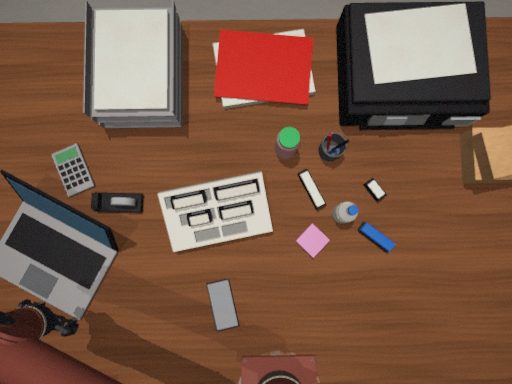

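View pics/side0.png

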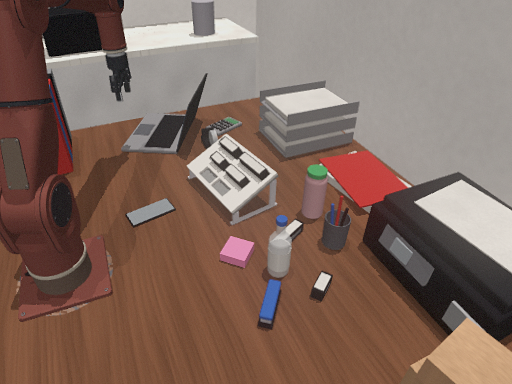

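The top view shows the rack at about (215,212). medium_b is in the left back pocket (188,200), short_a in the left middle pocket (199,217), long_a at (237,188) and medium_a at (236,210). On the desk are long_b at (312,189) and short_b at (376,189), with the bottle at (346,212) close to both.

```bash
cat > h.py <<'E'
from bench import ctrl
import cv2,numpy as np
from scipy.spatial.transform import Rotation as R
np.set_printoptions(precision=3,suppress=True)
def ray(n,px):
    p=ctrl.camera_params(n);K=np.array(p["mtx"]);d=[(px[0]-K[0,2])/K[0,0],(px[1]-K[1,2])/K[1,1]]
    d=np.array(d);u=d.copy()
    for _ in range(10): u=d/(1+p["k1"]*(u@u))
    P=np.array(p["pose"]);return P[:3,3],P[:3,:3]@np.array([u[0],-u[1],-1])
def cast(n,px,z):
    o,d=ray(n,px);return o+d*(z-o[2])/d[2]
def castp(n,px,c,nn):
    o,d=ray(n,px);return o+d*((c-o)@nn)/(d@nn)
E
python3 - <<'E'
from h import *
im=cv2.imread("pics/top0.png");hsv=cv2.cvtColor(im,cv2.COLOR_BGR2HSV)
m=((hsv[...,1]<60)&(hsv[...,2]>140)).astype(np.uint8)
sub=np.zeros_like(m);sub[165:260,150:400]=m[165:260,150:400]
n,l,s,c=cv2.connectedComponentsWithStats(sub)
for i in range(1,n):
    if s[i,4]<12: continue
    pts=np.argwhere(l==i)[:,::-1].astype(np.float32);print(s[i],c[i],cv2.minAreaRect(pts))
    if s[i,4]>2000:
        h=cv2.convexHull(pts); q=cv2.approxPolyDP(h,6,True).reshape(-1,2);print(q)
        r=cv2.boxPoints(cv2.minAreaRect(pts));print(r)
        q=q[np.argsort(q[:,1])]
        for k,p in enumerate(q): print(p,cast("top",p,134.2 if k<2 else 53.9))
        print(q)
d=((hsv[...,2]<60)).astype(np.uint8);sub=np.zeros_like(m);sub[165:225,290:400]=d[165:225,290:400]
n,l,s,c=cv2.connectedComponentsWithStats(sub)
for i in range(1,n):
    if s[i,4]>30: print("dark",s[i],c[i],cv2.minAreaRect(np.argwhere(l==i)[:,::-1].astype(np.float32)))
cr=im[160:260,150:400];cv2.imwrite("pics/c.png",cv2.resize(cr,(800,320),interpolation=cv2.INTER_CUBIC))
o=ctrl.get_obs();print(R.from_rotvec(o["tcp_rot"]).as_matrix())
E
```

```text
[ 158  171  115   81 5423] [215.912 213.02 ] ((215.324462890625, 211.5574188232422), (61.59418487548828, 106.30096435546875), 78.2317123413086)
[[272. 231.]
 [173. 251.]
 [158. 193.]
 [260. 171.]]
[[157.01  192.248]
 [261.077 170.567]
 [273.639 230.867]
 [169.572 252.547]]
[260. 171.] [669.525  50.45  134.2  ]
[158. 193.] [609.349 347.288 134.2  ]
[272. 231.] [495.948  15.185  53.9  ]
[173. 251.] [439.975 316.575  53.9  ]
[[260. 171.]
 [158. 193.]
 [272. 231.]
 [173. 251.]]
[300 171  25  36 328] [312.052 188.54 ] ((312.0, 188.50001525878906), (36.95142364501953, 8.778955459594727), 61.3895378112793)
[368 180  17  18 158] [375.861 188.741] ((375.8049011230469, 188.756103515625), (17.803810119628906, 8.745731353759766), 51.34019470214844)
[336 202  22  20 234] [344.701 211.543] ((345.58624267578125, 211.4655303955078), (19.869400024414062, 19.312314987182617), 68.19859313964844)
dark [298 173  28  37  68] [310.5   195.279] ((308.1594543457031, 191.88241577148438), (40.70701217651367, 10.232364654541016), 50.013118743896484)
dark [364 179  22  23  80] [372.062 191.162] ((374.3536682128906, 189.81710815429688), (22.332847595214844, 11.400684356689453), 51.34019470214844)
[[-0.897  0.443 -0.001]
 [ 0.443  0.897 -0.001]
 [-0.    -0.001 -1.   ]]
```

View pics/c.png

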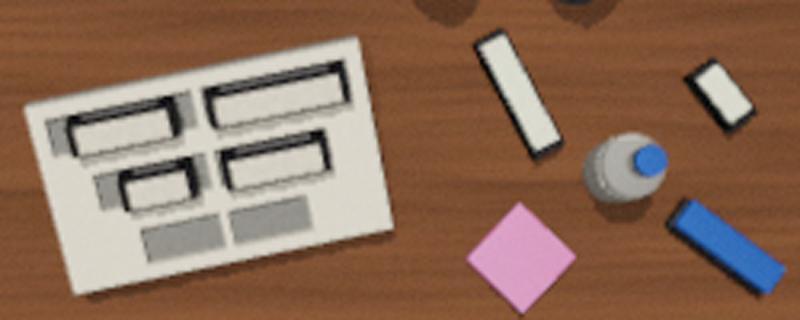

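```bash
cat >> h.py <<'E'
def proj(n,X):
    p=ctrl.camera_params(n);K=np.array(p["mtx"]);P=np.array(p["pose"]);c=(np.asarray(X)-P[:3,3])@P[:3,:3]
    u=np.stack([c[...,0]/-c[...,2],-c[...,1]/-c[...,2]],-1);u=u*(1+p["k1"]*(u**2).sum(-1,keepdims=True))
    return u*[K[0,0],K[1,1]]+[K[0,2],K[1,2]]
YAW=0.192;C=np.array([557.8,183.2,85.])
def D(): return R.from_euler('zy',[YAW,-np.radians(25)]).as_matrix()
def deck(p): return (np.asarray(p)-C)@D()
def world(d): return C+np.asarray(d)@D().T
def prof(im,n,a,b,N=241):
    X=np.linspace(a,b,N);uv=proj(n,world(X)).astype(np.float32);g=cv2.cvtColor(im,cv2.COLOR_BGR2GRAY)
    return X,cv2.remap(g,uv[None,:,0],uv[None,:,1],cv2.INTER_LINEAR)[0].astype(float)
def cross(X,v,t,ax): 
    i=np.where((v[:-1]-t)*(v[1:]-t)<0)[0];return [(round(X[k,ax]+(X[k+1,ax]-X[k,ax])*(t-v[k])/(v[k+1]-v[k]),1),'+' if v[k+1]>v[k] else '-') for k in i]
E
python3 - <<'E'
from h import *
im=cv2.imread("pics/top0.png")
def L(a,b,t,ax,msg):
    X,v=prof(im,"top",a,b);print(msg,v[::24].astype(int),cross(X,v,t,ax))
for x in(-70,-60): L([x,-100,0],[x,100,0],185,1,f"front x{x} y")
for y in(42,-42): L([-95,y,10],[-30,y,10],185,0,f"front pocket y{y} x")
for x in(-5,5):
  L([x,0,34],[x,120,34],130,1,f"short_a z34 x{x}")
  L([x,-120,34],[x,0,34],130,1,f"medium_a x{x}")
  L([62+x,0,34],[62+x,150,34],130,1,f"medium_b x{x}")
  L([62+x,-150,34],[62+x,0,34],130,1,f"long_a x{x}")
L([0,0,0],[0,120,0],185,1,"mid-left floor")
L([62,0,0],[62,150,0],185,1,"back-left floor")
L([-130,0,10],[-70,0,10],150,0,"front edge");L([70,0,10],[130,0,10],150,0,"back edge")
L([0,-180,10],[0,-100,10],150,1,"R edge");L([0,120,10],[0,180,10],150,1,"L edge")
for nm,c,(w,h),th in(("long_b",(312,188.5),(37,8.8),61.39),("short_b",(375.86,188.76),(17.8,8.75),51.34)):
    p=cast("top",c,34);t=np.radians(th);e=cast("top",(c[0]+10*np.cos(t),c[1]+10*np.sin(t)),34)-p
    print(nm,p,np.degrees(np.arctan2(e[1],e[0])))
for nm,c,z in(("bottlecap",(353,210),190),("stapler",(377,236),46),("notes",(313,240),30),("tumbler",(289,137),170),("pencup",(332,147),100)):print(nm,cast("top",c,z))
E
```

```text
front x-70 y [214 192 147 145 147 200 147 147 146 141 213] [(np.float64(-79.4), '-'), (np.float64(-1.4), '+'), (np.float64(5.6), '-'), (np.float64(84.3), '+')]
front x-60 y [214 188 147 146 146 207 146 146 147 146 213] [(np.float64(-79.8), '-'), (np.float64(-2.2), '+'), (np.float64(5.7), '-'), (np.float64(84.4), '+')]
front pocket y42 x [193 214 184 149 146 145 148 137 202 210 169] [(np.float64(-82.1), '-'), (np.float64(-44.5), '+'), (np.float64(-33.1), '-')]
front pocket y-42 x [187 214 195 147 143 146 146 138 183 208 166] [(np.float64(-80.8), '-'), (np.float64(-42.9), '+')]
short_a z34 x-5 [182  75 187 208 210 208 207  70 144 204 213] [(np.float64(8.4), '-'), (np.float64(21.9), '+'), (np.float64(77.8), '-'), (np.float64(86.2), '+')]
medium_a x-5 [214  42 208 209 208 210 207 209 208  85 182] [(np.float64(-111.6), '-'), (np.float64(-104.2), '+'), (np.float64(-18.9), '-'), (np.float64(-9.8), '+')]
medium_b x-5 [168  57 209 210 207 208 208 208 133 179 140] [(np.float64(9.6), '-'), (np.float64(24.2), '+'), (np.float64(110.7), '-'), (np.float64(119.6), '+')]
long_a x-5 [214 103 206 209 2
[... 883 characters left out ...]
(np.float64(3.2), '-'), (np.float64(143.3), '+')]
front edge [ 86  84  90  87  66  66 202 214 213 209 213] [(np.float64(-97.2), '+')]
back edge [200 204 210 213 184 103  91  89  95  93  92] []
R edge [ 90  90  90 136 214 214 213 214 214  57 184] [(np.float64(-155.4), '+'), (np.float64(-111.2), '-'), (np.float64(-101.8), '+')]
L edge [213 213 213 212 214 214 168  88  89  87  86] [(np.float64(156.8), '-')]
long_b [ 626.522 -112.896   34.   ] -152.8745561928226
short_b [ 622.834 -312.38    34.   ] -143.14759094860602
bottlecap [ 548.408 -205.307  190.   ]
stapler [ 475.93  -306.982   46.   ]
notes [ 466.689 -112.236   30.   ]
tumbler [761.435 -33.412 170.   ]
pencup [ 744.168 -167.911  100.   ]
```

```bash
python3 - <<'E'
from h import *
im=cv2.imread("pics/side0.png")
def L(a,b,t,ax,msg):
    X,v=prof(im,"side",a,b);print(msg,v[::24].astype(int),[(float(a),b) for a,b in cross(X,v,t,ax)])
for x in(-68,-60): L([x,-100,0],[x,100,0],165,1,f"front x{x} y")
for y in(42,-42): L([-95,y,0],[-30,y,0],165,0,f"front pocket y{y} x")
for x in(-3,3):
  L([x,0,34],[x,120,34],130,1,f"short_a z34 x{x}")
  L([x,-120,34],[x,0,34],130,1,f"medium_a x{x}")
  L([62+x,0,34],[62+x,150,34],130,1,f"medium_b x{x}")
  L([62+x,-150,34],[62+x,0,34],130,1,f"long_a x{x}")
for n,a in(("short_a",(0,50)),("medium_b",(62,67)),("medium_a",(0,-60)),("long_a",(62,-75))):
  L([a[0]-31,a[1],34],[a[0]+31,a[1],34],130,0,n+" x")
L([-130,0,10],[-70,0,10],130,0,"front edge");L([70,0,10],[130,0,10],130,0,"back edge")
L([0,-180,10],[0,-100,10],130,1,"R edge");L([0,120,10],[0,180,10],130,1,"L edge")
im=cv2.imread("pics/top0.png")
def T(a,b,t,ax,msg):
    X,v=prof(im,"top",a,b);print(msg,v[::24].astype(int),[(float(a),b) for a,b in cross(X,v,t,ax)])
for n,a in(("short_a",(0,50)),("medium_b",(62,67)),("medium_a",(0,-60)),("long_a",(62,-75))):
  T([a[0]-31,a[1],34],[a[0]+31,a[1],34],130,0,n+" top x")
s=cv2.imread("pics/side0.png")[120:320,170:350];cv2.imwrite("pics/s.png",cv2.resize(s,None,fx=3,fy=3,interpolation=cv2.INTER_CUBIC))
h=cv2.cvtColor(cv2.imread("pics/side0.png"),cv2.COLOR_BGR2HSV);m=((h[...,1]<60)&(h[...,2]>140)).astype(np.uint8);m[:215]=0;m[:,:270]=0;m[300:]=0;m[:,345:]=0
n,l,st,c=cv2.connectedComponentsWithStats(m)
for i in range(1,n):
  if st[i,4]>15: print(st[i],c[i],cast("side",c[i],34))
E
```

```text
front x-68 y [218 195 153 155 153 155 153 154 153 153 198] [(-76.8, '-'), (16.3, '-'), (95.5, '+')]
front x-60 y [218 194 155 154 153 156 154 154 153 148 210] [(-77.0, '-'), (1.2, '+'), (16.8, '-')]
front pocket y42 x [161 220 209 150 153 154 152 135 148 222 195] [(-78.7, '-'), (-42.2, '+')]
front pocket y-42 x [206 220 178 150 155 154 151 108 207 214 172] [(-81.0, '-')]
short_a z34 x-3 [ 60  58 192 212 212 212 213 122 220 218 219] [(19.9, '+'), (83.2, '-'), (87.1, '+')]
medium_a x-3 [ 79 215 213 212 212 211 212 215 157  56  60] [(-117.0, '+')]
medium_b x-3 [ 59  59 212 213 211 214 213 216 136 124 156] [(22.4, '+'), (134.5, '-'), (143.4, '+')]
long_a x-3 [ 95 211 212 212 211 212 212 211 211  56  59] [(-148.4, '+'), (-21.8, '-')]
short_a z34 x3 [ 58  55 181 213 213 211 214 143 222 218 219] []
medium_a x3 [ 77 212 212 209 213 214 214 213 157  57  58] [(-116.9, '+'), (-22.6, '-')]
medium_b x3 [ 53  56 215 212 211 209 211 214 125 120  96] [(21.9, '+'), (119.1, '-'), (124.7, '+'), (134.1, '-')]
long_a x3 [ 93 204 203 211 213 213 213 211 214  58  53] [(-148.3, '+'), (-22.1, '-')]
short_a x
[... 381 characters left out ...]
218 209 197 192] []
back edge [211 210 171 221 156 101 102 101  99  99  98] [(95.1, '-')]
R edge [123 175 218 218 218 218 220 160  59  58  61] []
L edge [123 204 220 218 218 218 220 208 150  95  89] [(120.7, '+')]
short_a top x [214 176 137 201 210 207 208 102  81 130 211] [(11.7, '-')]
medium_b top x [213 191 132 203 209 207 207  95  90 164 214] [(43.6, '-'), (43.7, '+'), (73.3, '-'), (85.6, '+')]
medium_a top x [205 191 163 183 210 207 207 130  75 115 212] [(25.4, '+')]
long_a top x [212 198 156 194 211 206 208 129  80 140 214] [(74.4, '-'), (86.5, '+')]
[270 220  32  52 877] [281.424 246.115] [ 582.921 -163.319   34.   ]
[314 272  17  19 183] [322.038 281.126] [ 622.015 -315.535   34.   ]
```

View pics/s.png

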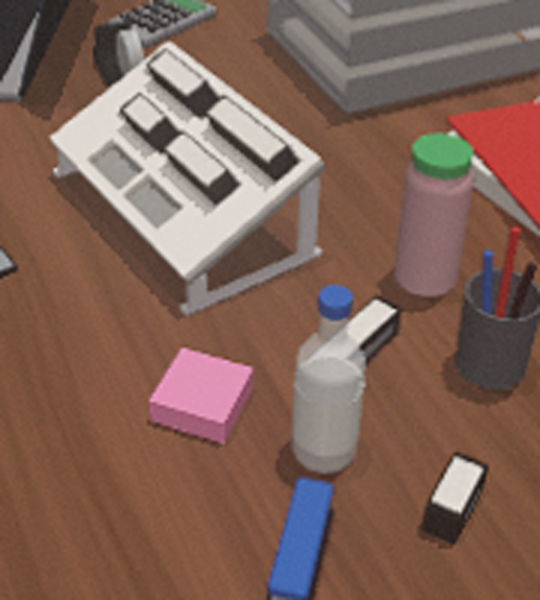

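```bash
python3 - <<'E'
from h import *
def tri(a,b):
    o1,d1=ray("top",a);o2,d2=ray("side",b);A=np.stack([d1,-d2],1);s=np.linalg.lstsq(A,o2-o1,rcond=None)[0]
    p,q=o1+d1*s[0],o2+d2*s[1];return (p+q)/2,np.linalg.norm(p-q)
c=lambda x,y:(150+x/3.2-.35,160+y/3.2-.35); s=lambda x,y:(170+x/3-.33,120+y/3-.33)
for n,a,b in(("BL",c(25,105),s(170,43)),("BR",c(357,38),s(320,160)),("FR",c(393,228),s(187,275)),("FL",c(77,293),s(52,138)),
 ("short_b",(375.86,188.76),(322.04,281.13)),("longA lab R-front",c(350,100),s(283,172)),("longA lab L-front",c(212,127),s(208,115)),("medA lab RF",c(328,168),s(220,198)),("medA lab LF",c(228,190),s(167,150)),("medB RF",c(175,138),s(203,103)),("medB LF",c(75,155),s(150,68)),("shA RF",c(192,200),s(163,138)),("shA LF",c(125,212),s(122,108)),
 ("notes L",c(467,258),s(187,350)),("notes R",c(575,256),s(223,410))):
    p,e=tri(a,b);print(n,p,round(e,1),"deck",deck(p))
E
```

```text
BL [611.769 350.157 127.236] 0.3 deck [ 97.395 151.15   15.47 ]
BR [668.336  46.985 128.223] 1.0 deck [  90.277 -156.314   -7.541]
FR [498.93   12.809  52.436] 5.6 deck [ -98.397 -154.453   -4.634]
FL [441.131 314.299  51.574] 3.9 deck [-92.646 151.563  19.012]
short_b [ 623.467 -313.402   30.733] 0.7 deck [ -58.855 -494.457  -76.934]
longA lab R-front [618.987  51.342 122.711] 14.2 deck [  44.918 -143.058    8.319]
longA lab L-front [591.353 179.458 125.763] 4.6 deck [ 46.047 -12.763  22.764]
medA lab RF [557.646  72.988  92.042] 11.6 deck [ -18.247 -108.728    6.447]
medA lab LF [535.684 166.682 101.007] 6.3 deck [-16.187 -13.68   23.854]
medB RF [589.362 210.756 123.667] 20.3 deck [49.378 18.473 21.706]
medB LF [567.208 304.349 125.689] 3.7 deck [ 48.368 114.015  32.901]
shA RF [534.226 197.84   97.912] 21.4 deck [-12.822  17.406  21.665]
shA LF [515.856 261.403 106.402] 4.6 deck [-13.514  82.294  37.124]
notes L [469.571 -59.947  22.756] 6.2 deck [-150.713 -218.401  -19.125]
notes R [ 467.874 -161.554   40.052] 1.8 deck [-164.437 -319.242   -2.732]
```

The deck rotation was composed in the wrong order (extrinsic instead of intrinsic). I'll fix that and measure again.

```bash
sed -i "s/'zy'/'ZY'/" h.py; python3 - <<'E'
from h import *
for nm in("top","side"):
  im=cv2.imread(f"pics/{nm}0.png");t0=185 if nm=="top" else 175
  def L(a,b,t,ax,msg):
    X,v=prof(im,nm,a,b);print(nm,msg,[(float(a),b) for a,b in cross(X,v,t,ax)])
  L([-62,-100,0],[-62,100,0],t0,1,"front y")
  for y in(42,-42): L([-95,y,0],[-30,y,0],t0,0,f"front pocket y{y} x")
  for n,a in(("short_a",(0,50)),("medium_b",(62,67)),("medium_a",(0,-57)),("long_a",(62,-72))):
    L([a[0],a[1]-80,34],[a[0],a[1]+80,34],130,1,n)
    L([a[0]-31,a[1],34],[a[0]+31,a[1],34],130,0,n+" x")
  L([-130,0,10],[-70,0,10],150,0,"front edge");L([70,0,10],[130,0,10],150,0,"back edge")
  L([0,-180,10],[0,-100,10],150,1,"R edge");L([0,120,10],[0,180,10],150,1,"L edge")
E
```

```text
top front y [(-80.5, '-'), (-3.0, '+'), (4.5, '-'), (82.0, '+')]
top front pocket y42 x [(-86.0, '-'), (-36.4, '-')]
top front pocket y-42 x [(-86.1, '-'), (-47.5, '+'), (-37.2, '-')]
top short_a [(-16.4, '-'), (-7.6, '+'), (10.2, '-'), (24.3, '+'), (88.1, '+')]
top short_a x [(25.7, '+')]
top medium_b [(-7.1, '+'), (13.2, '-'), (27.4, '+'), (112.8, '-'), (121.5, '+'), (134.0, '+')]
top medium_b x [(74.2, '-'), (86.5, '+')]
top medium_a [(-109.4, '-'), (-101.7, '+'), (-16.3, '-'), (-7.6, '+'), (10.1, '-')]
top medium_a x [(25.2, '+')]
top long_a [(-138.6, '-'), (-130.5, '+'), (-15.0, '-'), (-7.0, '+')]
top long_a x [(86.4, '+')]
top front edge [(-97.4, '+')]
top back edge [(96.8, '-')]
top R edge [(-154.7, '+'), (-110.2, '-'), (-100.6, '+')]
top L edge [(155.0, '-')]
side front y [(-72.9, '-'), (2.1, '+'), (13.5, '-')]
side front pocket y42 x [(-80.4, '-')]
side front pocket y-42 x [(-80.7, '-'), (-43.4, '+')]
side short_a [(-17.6, '-'), (21.4, '+'), (123.3, '-')]
side short_a x [(-23.5, '-'), (-15.6, '+')]
side medium_b [(23.2, '+'), (110.9, '-'), (114.7, '+'), (122.9, '-')]
side medium_b x [(34.2, '-'), (46.8, '+'), (88.0, '-')]
side medium_a [(-134.3, '-'), (-104.9, '+'), (-17.6, '-'), (21.4, '+')]
side medium_a x [(-25.7, '-'), (-15.4, '+')]
side long_a [(-133.4, '+'), (-16.4, '-')]
side long_a x [(46.5, '+'), (87.2, '-')]
side front edge [(-97.6, '+')]
side back edge [(94.1, '-')]
side R edge [(-162.2, '+'), (-113.6, '-')]
side L edge [(151.4, '-')]
```

```bash
cat >> h.py <<'E'
def T(yaw=None):  # tool rotation: None = square to deck, else down with tool y at world angle yaw
    d=D() 
    if yaw is None: return np.stack([d[:,1],d[:,0],-d[:,2]],1)
    y=np.array([np.cos(yaw),np.sin(yaw),0]);z=np.array([0,0,-1.]);return np.stack([np.cross(y,z),y,z],1)
def plan(p,Rt):
    o=ctrl.get_obs();Rc=R.from_rotvec(o["tcp_rot"]).as_matrix();d=np.asarray(p)-o["tool_pos"]
    print("t",o["time"],"pos",o["tool_pos"],"deck",deck(o["tool_pos"]),"w",o["gripper_width"],"ff",o["finger_force"],"F",o["contact_force"],"q",o["joint_positions"])
    print("rot",R.from_matrix(Rc.T@Rt).as_rotvec(),"shift cur axes",Rc.T@d,"shift target axes",Rt.T@d)
E
python3 - <<'E'
from h import *
plan([480,230,320],T());plan(world([-2,52,150]),T());print(world([-2,52,150]))
E
```

```text
t 0.1 pos [287.772 582.471 303.115] deck [-79.001 443.462 277.502] w 1.0044558198324396 ff 0.0 F [-0.224 -0.35   0.098] q [-1.211  0.334  0.04   1.466 -0.013  1.343 -0.058]
rot [-0.406 -0.2    0.905] shift cur axes [-328.46  -230.899  -16.497] shift target axes [-382.676  117.195   36.018]
t 0.1 pos [287.772 582.471 303.115] deck [-79.001 443.462 277.502] w 1.0044558198324396 ff 0.0 F [-0.224 -0.35   0.098] q [-1.211  0.334  0.04   1.466 -0.013  1.343 -0.058]
rot [-0.406 -0.2    0.905] shift cur axes [-335.549 -236.385   83.411] shift target axes [-391.462   77.001  127.502]
[483.87  221.802 220.101]
```

```bash
python3 -m crank '[[[-0.03,-0.021,0,0,0,0,0.052],[-0.03,-0.021,0,0,0,0,0.052],[-0.03,-0.021,0,0,0,0,0.052],[-0.03,-0.021,0,0,0,0,0.052],[-0.03,-0.021,0,0,0,0,0.052],[-0.03,-0.021,0,0,0,0,0.052],[-0.03,-0.021,0,0,0,0,0.052],[-0.03,-0.021,0,0,0,0,0.052],[-0.03,-0.021,0,0,0,0,0.052],[-0.03,-0.021,0,0,0,0,0.052],[-0.03,-0.021,0,0,0,0,0.052],[0,0,0,-0.051,-0.025,0.113,0.052],[0,0,0,-0.051,-0.025,0.113,0.052],[0,0,0,-0.051,-0.025,0.113,0.052],[0,0,0,-0.051,-0.025,0.113,0.052],[0,0,0,-0.051,-0.025,0.113,0.052],[0,0,0,-0.051,-0.025,0.113,0.052],[0,0,0,-0.051,-0.025,0.113,0.052],[0,0,0,-0.051,-0.025,0.113,0.052]]]' 40; python3 - <<'E'
from h import *
plan(world([-2,52,135]),T())
E
```

```text
time: 2.0
tool_pos: [481.2, 229.2, 303.7]
tcp_rot: [1.8, 2.174, 0.49]
contact_force: [-0.2, -0.0, 0.0]
gripper_width: 0.607
finger_force: 0.0
t 2.0 pos [481.201 229.225 303.749] deck [ 32.26   59.796 226.319] w 0.6071196195835716 ff 0.0 F [-0.201 -0.022  0.04 ] q [-0.804 -0.145  0.163  2.042  0.275  0.858 -0.591]
rot [ 0.004 -0.001 -0.004] shift cur axes [ -8.081 -34.614  91.161] shift target axes [ -7.796 -34.26   91.319]
```

```bash
python3 -m crank '[[[-0.002,-0.0085,0.023,0.001,0,-0.001,0.05],[-0.002,-0.0085,0.023,0.001,0,-0.001,0.05],[-0.002,-0.0085,0.023,0.001,0,-0.001,0.05],[-0.002,-0.0085,0.023,0.001,0,-0.001,0.05],[0,0,0,0,0,0,0.05]]]'; python3 - <<'E'
from h import *
plan(world([-2,52,84]),T())
a=[]
for n in("top","side"):
    im=ctrl.snapshot(n)[:,:,::-1];c=im[140:260,140:300] if n=="top" else im[60:220,160:300]
    a.append(cv2.resize(c,(400,int(400*c.shape[0]/c.shape[1]))))
h=max(x.shape[0] for x in a);a=[cv2.copyMakeBorder(x,0,h-x.shape[0],0,0,0) for x in a]
cv2.imwrite("pics/g1.png",np.hstack(a))
E
```

```text
time: 2.5
tool_pos: [489.4, 221.9, 202.6]
tcp_rot: [1.794, 2.187, 0.474]
contact_force: [-0.1, -0.7, -0.2]
gripper_width: 0.586
finger_force: 0.0
t 2.5 pos [489.421 221.87  202.619] deck [ -4.438  51.007 131.847] w 0.5855707439399972 ff 0.0 F [-0.138 -0.728 -0.176] q [-0.788 -0.025  0.188  2.155  0.292  0.634 -0.605]
rot [-0.007  0.001  0.005] shift cur axes [ 1.026  2.789 47.827] shift target axes [ 0.993  2.438 47.847]
```

View pics/g1.png

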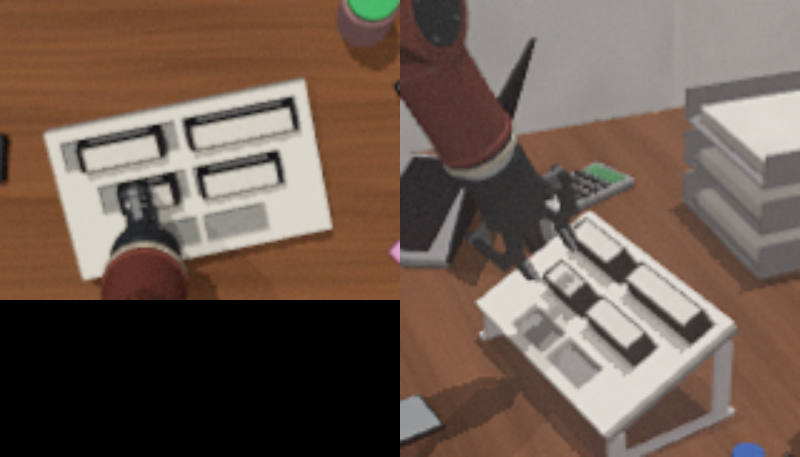

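```bash
python3 - <<'E'
from h import *
for d in([-31,51,60],[23,51,60],[-31,51,70],[23,51,70],[-4,51,132],[-2.5,52,34],[-2.5,17,34],[-2.5,87,34]):
    print(d,(proj("top",world(d))-140)*2.5,(proj("side",world(d))-[160,60])*400/140+[400,0])
E
```

```text
[-31, 51, 60] [153.311 229.364] [534.828 278.628]
[23, 51, 60] [142.895 187.002] [569.686 250.044]
[-31, 51, 70] [153.221 232.839] [531.176 273.183]
[23, 51, 70] [142.733 190.232] [566.266 244.471]
[-4, 51, 132] [147.194 233.542] [525.916 223.129]
[-2.5, 52, 34] [147.332 198.827] [561.853 277.158]
[-2.5, 17, 34] [176.664 192.687] [576.782 290.274]
[-2.5, 87, 34] [117.965 204.974] [547.48  264.529]
```

```bash
python3 -m crank '[[[0,0.0005,0.012,-0.0015,0,0.001,0.05],[0,0.0005,0.012,-0.0015,0,0.001,0.05],[0,0.0005,0.012,-0.0015,0,0.001,0.05],[0.001,0.0005,0.011,-0.0015,0,0.001,0.05],[0,0,0,0,0,0,0.05],[0,0,0,0,0,0,0.02],[0,0,0,0,0,0,0.02],[0,0,0,0,0,0,0.02],[0,0,0,0,0,0,0.02],[0,0,0,0,0,0,0.02]]]' 40; python3 - <<'E'
from h import *
plan(world([-2,52,84]),T())
E
```

```text
time: 3.6
tool_pos: [512.0, 228.6, 164.7]
tcp_rot: [1.794, 2.178, 0.49]
contact_force: [-0.3, -0.1, -0.7]
gripper_width: 0.367
finger_force: 40.1
t 3.6 pos [512.046 228.584 164.662] deck [ 0.81  53.281 87.52 ] w 0.3665811705110209 ff 40.07466495037079 F [-0.308 -0.135 -0.651] q [-0.778  0.074  0.202  2.152  0.293  0.523 -0.612]
rot [ 0.005 -0.002  0.   ] shift cur axes [-1.288 -2.827  3.504] shift target axes [-1.281 -2.81   3.52 ]
```

```bash
python3 -m crank '[[[0,0,-0.015,0,0,0,0.02],[0,0,-0.015,0,0,0,0.02],[0,0,-0.015,0,0,0,0.02],[-0.0025,-0.016,0,0,0,0,0.02],[-0.0025,-0.016,0,0,0,0,0.02],[-0.0025,-0.016,0,0,0,0,0.02],[-0.002,-0.015,0,0,0,0,0.02],[0,0,0.015,0,0,0,0.02],[0,0,0,0,0,0,0.02]]]'; python3 - <<'E'
from h import *
plan(world([-62,43.8,88]),T())
ims={}
for n in("top","side"):
    im=ctrl.snapshot(n)[:,:,::-1].copy();cv2.imwrite(f"pics/p1{n}.png",im);ims[n]=im
for n,z in(("top",64),("side",64)):
    for x in(-62,-58):
      X,v=prof(ims[n],n,[x,-10,z],[x,100,z]);print(n,v[::12].astype(int),[float(a) for a,b in cross(X,v,130,1)])
a=[]
for n in("top","side"):
    im=ims[n];c=im[140:260,140:300] if n=="top" else im[100:220,160:300]
    a.append(cv2.resize(c,(400,int(400*c.shape[0]/c.shape[1]))))
h=max(x.shape[0] for x in a);a=[cv2.copyMakeBorder(x,0,h-x.shape[0],0,0,0) for x in a]
cv2.imwrite("pics/g2.png",np.hstack(a))
for d in([-78,42-35,29],[-78,42+35,29],[-78,4,10],[-78,80,10]):
    print(d,(proj("top",world(d))-140)*2.5,(proj("side",world(d))-[160,100])*400/140+[400,0])
E
```

```text
time: 4.5
tool_pos: [444.9, 205.4, 163.6]
tcp_rot: [1.794, 2.179, 0.487]
contact_force: [0.1, -0.3, -0.0]
gripper_width: 0.364
finger_force: 40.1
t 4.5 pos [444.906 205.379 163.609] deck [-63.38   43.314 116.29 ] w 0.3638864026265236 ff 40.076061487197876 F [ 0.073 -0.346 -0.039] q [-0.794 -0.072  0.159  2.296  0.378  0.546 -0.728]
rot [ 0.003 -0.001  0.001] shift cur axes [ 0.449  1.297 28.294] shift target axes [ 0.486  1.38  28.29 ]
top [211 208 157  63  47 198 194 149  71  41  37 116 148  72  64  31 185 214
 213 214 213] [14.4, 51.7, 57.5, 76.0]
top [187 209 159  53  56 197 192 143  86  43  31 116 144  74 149  37 180 214
 213 214 213] [2.6, 14.5, 51.3, 57.7, 68.0, 76.2]
side [ 49  50  48  57 150 203 184 146 145 146 143 160 214 209 134 150 223 183
 109  83  53] [67.3, 71.4, 87.0]
side [ 50  51  50  54 152 204 178 141 146 145 145 159 208 210 148 166 217 191
 106  81  60] [10.9, 87.3]
[-78, 7, 29] [198.331 246.651] [533.68 223.43]
[-78, 77, 29] [140.898 258.745] [505.632 195.609]
[-78, 4, 10] [200.368 239.658] [541.857 234.302]
[-78, 80, 10] [138.777 252.619] [511.445 204.035]
```

View pics/g2.png

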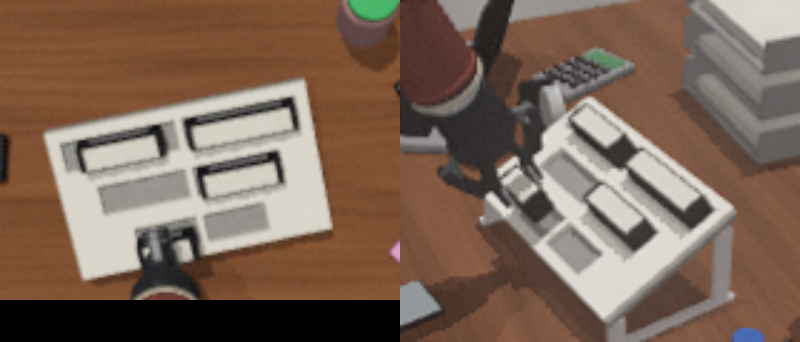

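Both views show short_a gripped and hovering over the left front pocket, about (168,245) in the top crop. It's within 1-2 mm of the pocket, so I'll lower it.

```bash
python3 -m crank '[[[0.001,0.0014,0.006,0,0,0,0.02],[0,0,0.006,0,0,0,0.02],[0,0,0.006,0,0,0,0.02],[0,0,0.004,0,0,0,0.02],[0,0,0.003,0,0,0,0.02],[0,0,0.002,0,0,0,0.02],[0,0,0,0,0,0,0.02]]]'; python3 - <<'E'
from h import *
plan(world([-62,43.8,87.5]),T())
E
```

```text
time: 5.3
tool_pos: [457.7, 209.2, 140.5]
tcp_rot: [1.794, 2.178, 0.489]
contact_force: [0.4, 0.5, -0.4]
gripper_width: 0.368
finger_force: 40.1
t 5.3 pos [457.713 209.187 140.538] deck [-61.077  44.608  89.76 ] w 0.36834657833436024 ff 40.13531506061554 F [ 0.409  0.477 -0.351] q [-0.787 -0.003  0.169  2.291  0.39   0.478 -0.739]
rot [ 0.004 -0.002  0.   ] shift cur axes [-0.812 -0.932  2.255] shift target axes [-0.808 -0.923  2.26 ]
```

```bash
python3 -m crank '[[[0,0,0.002,0,0,0,0.02],[0,0,0,0,0,0,0.05],[0,0,0,0,0,0,0.05],[0,0,0,0,0,0,0.05],[0,0,-0.015,0,0,0,0.05],[0,0,-0.02,0,0,0,0.05],[0,0,-0.02,0,0,0,0.05],[0.005,0.025,0,0,0,0,0.05],[0.005,0.025,0,0,0,0,0.05],[0.005,0.025,0,0,0,0,0.05],[0.005,0.025,0,0,0,0,0.05],[0.005,0.021,0,0,0,0,0.05],[0,0,0,0,0,0,0.05]]]'; python3 - <<'E'
from h import *
plan(world([60,70,88]),T())
im=ctrl.snapshot("top")[:,:,::-1].copy();ims=ctrl.snapshot("side")[:,:,::-1].copy();cv2.imwrite("pics/a_top.png",im)
for n,i in(("top",im),("side",ims)):
  X,v=prof(i,n,[-63,-5,34],[-63,95,34]);print(n,v[::12].astype(int),cross(X,v,130,1))
  X,v=prof(i,n,[-90,42,34],[-30,42,34]);print(n,v[::12].astype(int),cross(X,v,130,0))
E
```

```text
time: 6.6
tool_pos: [540.3, 251.5, 242.1]
tcp_rot: [1.793, 2.177, 0.493]
contact_force: [-0.6, -0.2, 0.3]
gripper_width: 0.586
finger_force: 0.0
t 6.6 pos [540.313 251.531 242.141] deck [ 62.671  70.412 144.162] w 0.5861097184466829 ff 0.0 F [-0.624 -0.171  0.344] q [-0.794  0.046  0.21   1.999  0.241  0.697 -0.548]
rot [ 0.007 -0.003 -0.   ] shift cur axes [-0.571 -3.089 56.14 ] shift target axes [-0.412 -2.671 56.162]
top [171 190 109  33  77 193 153 143 143 145 145 144 144  96  37  39  43  39
  43  47  24] [(np.float64(4.0), '-'), (np.float64(16.2), '+'), (np.float64(57.4), '-')]
top [ 53  91 137 145 124 119 138 144 147 145 145 145 145 131  85  28  42  61
  95 136 154] [(np.float64(-84.8), '+'), (np.float64(-50.9), '-'), (np.float64(-33.4), '+')]
side [ 55  56  55  70 161 174 149 147 149 151 149 149 148 152 124  96 161 216
 221 220 220] [(np.float64(64.4), '-'), (np.float64(73.2), '+')]
side [155 153 144 102  57  98 145 151 150 150 148 148 149 138 112 133 156 152
 155 152 152] [(np.float64(-73.3), '+'), (np.float64(-50.1), '-'), (np.float64(-45.2), '+')]
```

```bash
python3 -m crank '[[[0,-0.0007,0.015,0.001,0,0,0.05],[0,-0.0007,0.015,0.001,0,0,0.05],[0,-0.0006,0.015,0.001,0,0,0.05],[0,0,0.011,0,0,0,0.05],[0,0,0,0,0,0,0.05],[0,0,0,0,0,0,0.02],[0,0,0,0,0,0,0.02],[0,0,0,0,0,0,0.02],[0,0,0,0,0,0,0.02]]]'; python3 - <<'E'
from h import *
plan(world([60,70,88]),T())
E
```

```text
time: 7.6
tool_pos: [559.8, 254.7, 189.3]
tcp_rot: [1.796, 2.18, 0.487]
contact_force: [0.6, 0.4, -1.0]
gripper_width: 0.366
finger_force: 40.7
t 7.6 pos [559.783 254.705 189.337] deck [58.225 69.813 87.972] w 0.3663353470505296 ff 40.65457999706268 F [ 0.617  0.397 -1.044] q [-0.777  0.149  0.22   2.009  0.22   0.587 -0.532]
rot [ 0.002 -0.002  0.   ] shift cur axes [ 0.187  1.775 -0.024] shift target axes [ 0.187  1.775 -0.028]
```

```bash
python3 -m crank '[[[0,0,-0.015,0,0,0,0.02],[0,0,-0.015,0,0,0,0.02],[0,0,-0.015,0,0,0,0.02],[-0.003,-0.015,0,0,0,0,0.02],[-0.003,-0.015,0,0,0,0,0.02],[-0.003,-0.015,0,0,0,0,0.02],[-0.0033,-0.0135,0,0,0,0,0.02],[0,0,0.015,0,0,0,0.02],[0,0,0,0,0,0,0.02]]]'; python3 - <<'E'
from h import *
plan(world([0,57.5,88]),T())
im=ctrl.snapshot("top")[:,:,::-1].copy();ims=ctrl.snapshot("side")[:,:,::-1].copy()
for n,i in(("top",im),("side",ims)):
 for x in (-3,4):
  X,v=prof(i,n,[x,-5,64],[x,120,64]);print(n,v[::12].astype(int),cross(X,v,130,1))
E
```

```text
time: 8.5
tool_pos: [497.0, 229.5, 190.7]
tcp_rot: [1.796, 2.181, 0.485]
contact_force: [-0.1, -0.5, -0.8]
gripper_width: 0.364
finger_force: 40.9
t 8.5 pos [497.011 229.502 190.725] deck [ -1.392  57.051 117.304] w 0.36382849431923303 ff 40.86589336395264 F [-0.057 -0.53  -0.788] q [-0.804  0.01   0.202  2.152  0.299  0.596 -0.625]
rot [ 0.    -0.001  0.001] shift cur axes [ 0.409  1.387 29.304] shift target axes [ 0.449  1.392 29.304]
top [209 166  53  83 209 208 205 190 126  44  19  51  67  48  96 207 208  92
 169 213 214] [(np.float64(3.6), '-'), (np.float64(14.8), '+'), (np.float64(44.7), '-'), (np.float64(83.7), '+'), (np.float64(99.9), '-'), (np.float64(106.3), '+')]
top [204 141  41  95 206 208 209 191 132  47  40  87 145  58 145 209 207  84
 170 214 214] [(np.float64(1.8), '-'), (np.float64(14.8), '+'), (np.float64(45.1), '-'), (np.float64(66.5), '+'), (np.float64(71.6), '-'), (np.float64(81.8), '+'), (np.float64(99.9), '-'), (np.float64(106.6), '+')]
side [ 51  52  66 168 215 211 198 156 143 147 146 163 209 213 215 219 183  71
  51  51  50] []
side [ 51  49  72 188 215 213 205 167 142 147 144 160 213 211 213 212 183  62
  50  51  51] [(np.float64(10.9), '+'), (np.float64(97.7), '-')]
```

```bash
python3 -m crank '[[[0.0006,0.0012,0.007,0,0,0,0.02],[0,0,0.007,0,0,0,0.02],[0,0,0.006,0,0,0,0.02],[0,0,0.004,0,0,0,0.02],[0,0,0.003,0,0,0,0.02],[0,0,0.001,0,0,0,0.02],[0,0,0,0,0,0,0.02]]]'; python3 - <<'E'
from h import *
plan(world([0,57.5,88]),T())
E
```

```text
time: 9.3
tool_pos: [510.2, 233.0, 166.3]
tcp_rot: [1.796, 2.18, 0.486]
contact_force: [-0.1, -0.3, -0.6]
gripper_width: 0.364
finger_force: 40.9
t 9.3 pos [510.247 233.03  166.268] deck [ 0.658 57.988 89.362] w 0.3637590203389385 ff 40.86550176143646 F [-0.052 -0.286 -0.596] q [-0.796  0.074  0.211  2.147  0.293  0.534 -0.62 ]
rot [ 0.001 -0.002  0.   ] shift cur axes [-0.49  -0.659  1.361] shift target axes [-0.488 -0.658  1.362]
```

```bash
python3 -m crank '[[[0,0,0.001,0,0,0,0.02],[0,0,0,0,0,0,0.05],[0,0,0,0,0,0,0.05],[0,0,0,0,0,0,0.05],[0,0,-0.015,0,0,0,0.05],[0,0,-0.02,0,0,0,0.05],[0,0,-0.025,0,0,0,0.05],[0,0,-0.03,0,0,0,0.05],[0,0,-0.03,0,0,0,0.06]]]'; python3 - <<'E'
from h import *
im=ctrl.snapshot("top")[:,:,::-1].copy();ims=ctrl.snapshot("side")[:,:,::-1].copy()
for n,i in(("top",im),("side",ims)):
  X,v=prof(i,n,[0,-5,34],[0,120,34]);print(n,v[::12].astype(int),cross(X,v,130,1))
plan([626,-114,180],T(np.radians(-63)))
print(cast("side",(279,268),0))
E
```

```text
time: 10.2
tool_pos: [460.2, 223.0, 275.2]
tcp_rot: [1.796, 2.18, 0.486]
contact_force: [0.2, 0.2, -0.6]
gripper_width: 0.699
finger_force: 0.0
top [186 194  51  69 203 205 199 201 200 206 208 175 105 115 116 119 184 126
 136 213 213] [(np.float64(4.3), '-'), (np.float64(15.8), '+'), (np.float64(66.0), '-'), (np.float64(91.3), '+'), (np.float64(101.1), '-'), (np.float64(107.4), '+')]
side [ 58  57  70 168 217 204 205 203 207 213 213 212 211 211 213 215 204 147
 209 222 191] [(np.float64(11.8), '+')]
t 10.3 pos [461.075 224.095 278.414] deck [  2.761  58.601 212.121] w 0.7005841738081446 ff 0.0 F [ 0.434  0.373 -0.312] q [-0.827 -0.172  0.165  2.118  0.302  0.811 -0.632]
rot [ 0.376 -0.291  1.27 ] shift cur axes [-364.026   45.892  128.733] shift target axes [ -6.543 376.119  98.414]
[ 555.091 -206.769    0.   ]
```

```bash
python3 -m crank '[[[0,0,0,0.0376,-0.0291,0.127,0.065],[0,0,0,0.0376,-0.0291,0.127,0.065],[0,0,0,0.0376,-0.0291,0.127,0.065],[0,0,0,0.0376,-0.0291,0.127,0.065],[0,0,0,0.0376,-0.0291,0.127,0.065],[0,0,0,0.0376,-0.0291,0.127,0.065],[0,0,0,0.0376,-0.0291,0.127,0.065],[0,0,0,0.0376,-0.0291,0.127,0.065],[0,0,0,0.0376,-0.0291,0.127,0.065],[0,0,0,0.0376,-0.0291,0.127,0.065],[0,0.03,0,0,0,0,0.065],[0,0.03,0,0,0,0,0.065],[0,0.03,0,0,0,0,0.065],[0,0.03,0,0,0,0,0.065],[0,0.03,0,0,0,0,0.065],[0,0.03,0,0,0,0,0.065],[0,0.03,0,0,0,0,0.065],[0,0.03,0,0,0,0,0.065]]]'; python3 - <<'E'
from h import *
plan([626,-114,160],T(np.radians(-63)))
E
```

```text
time: 12.1
tool_pos: [570.0, 8.0, 273.9]
tcp_rot: [3.051, 0.731, -0.01]
contact_force: [1.0, 1.3, 0.3]
gripper_width: 0.762
finger_force: 0.0
t 12.1 pos [570.028   7.957 273.941] deck [  60.422 -174.356  180.299] w 0.7623127441299029 ff 0.0 F [1.034 1.32  0.259] q [-0.455  0.197  0.413  1.72  -0.078  1.248 -1.124]
rot [ 0.002  0.007 -0.001] shift cur axes [ -4.534 133.817 114.287] shift target axes [ -5.496 134.075 113.941]
```

```bash
python3 -m crank '[[[-0.001,0.027,0.02,0,0.001,0,0.055],[-0.001,0.027,0.02,0,0.001,0,0.055],[-0.001,0.027,0.025,0,0.001,0,0.055],[-0.001,0.027,0.025,0,0.001,0,0.055],[-0.001,0.026,0.024,0,0.001,0,0.055],[0,0,0,0,0,0,0.055]]]'; python3 - <<'E'
from h import *
plan([626,-114,87],T(np.radians(-63)))
a=[]
for n in("top","side"):
    im=ctrl.snapshot(n)[:,:,::-1];c=im[130:250,270:400] if n=="top" else im[150:290,220:360]
    a.append(cv2.resize(c,(400,int(400*c.shape[0]/c.shape[1]))))
h=max(x.shape[0] for x in a);a=[cv2.copyMakeBorder(x,0,h-x.shape[0],0,0,0) for x in a]
cv2.imwrite("pics/g3.png",np.hstack(a))
E
```

```text
time: 12.7
tool_pos: [623.9, -117.1, 156.4]
tcp_rot: [3.053, 0.724, -0.011]
contact_force: [-0.3, -0.7, 1.1]
gripper_width: 0.646
finger_force: 0.0
t 12.7 pos [ 623.891 -117.121  156.448] deck [  37.054 -307.414   61.555] w 0.6455134752512041 ff 0.0 F [-0.262 -0.727  1.083] q [-0.238  0.444  0.45   1.683 -0.208  1.068 -0.829]
rot [ 0.002  0.008 -0.006] shift cur axes [ 3.836 -1.975 69.416] shift target axes [ 3.296 -1.824 69.448]
```

View pics/g3.png

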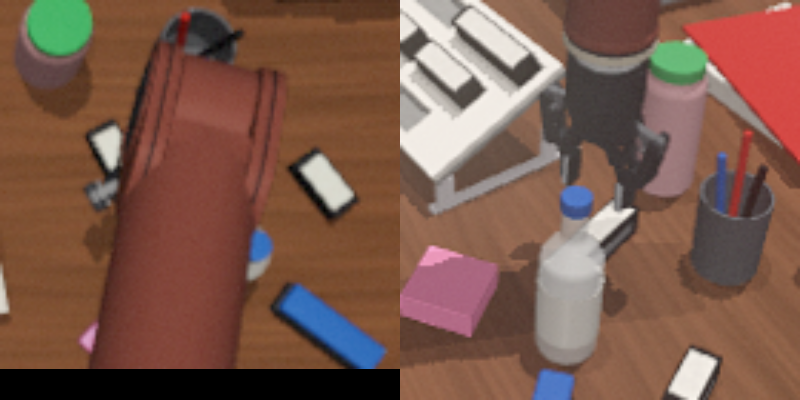

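Top view: the forearm hides most of long_b and passes over the bottle. Side view: the open fingers straddle long_b at about (610,225), and the wrist stays well above the bottle. I'll descend in small steps and watch the force.

```bash
python3 -m crank '[[[0.001,-0.0005,0.012,0,0.002,-0.001,0.055],[0.001,-0.0005,0.012,0,0.002,-0.001,0.055],[0.001,-0.0005,0.012,0,0.002,-0.001,0.055],[0,0,0.012,0,0.001,-0.001,0.055],[0,0,0.011,0,0,-0.001,0.055],[0,0,0.009,0,0,0,0.055],[0,0,0,0,0,0,0.055],[0,0,0,0,0,0,0.02],[0,0,0,0,0,0,0.02],[0,0,0,0,0,0,0.02],[0,0,0,0,0,0,0.02]]]'; python3 - <<'E'
from h import *
plan([626,-114,300],T(np.radians(-63)))
E
```

```text
time: 13.9
tool_pos: [628.1, -110.4, 93.7]
tcp_rot: [3.052, 0.739, 0.011]
contact_force: [0.7, -1.3, 3.6]
gripper_width: 0.363
finger_force: 40.8
t 13.9 pos [ 628.118 -110.442   93.726] deck [  15.463 -301.665    2.418] w 0.36285192247432513 ff 40.82925260066986 F [ 0.677 -1.347  3.574] q [-0.22   0.516  0.419  1.726 -0.252  0.946 -0.798]
rot [ 0.003 -0.007  0.004] shift cur axes [  -2.15     2.772 -206.286] shift target axes [  -3.502    2.208 -206.274]
```

```bash
python3 -m crank '[[[0,0,0,0,0,0,0.05],[0,0,0,0,0,0,0.05],[0,0,0.003,0.002,-0.004,0.002,0.05],[0,0,0.003,0.001,-0.003,0.002,0.05],[0,0,0,0,0,0,0.05],[0,0,0,0,0,0,0.02],[0,0,0,0,0,0,0.02],[0,0,0,0,0,0,0.02],[0,0,0,0,0,0,0.02]]]' 50; python3 - <<'E'
from h import *
plan([626,-114,300],T(np.radians(-63)))
E
```

```text
time: 14.8
tool_pos: [627.7, -110.3, 87.1]
tcp_rot: [-3.054, -0.733, 0.002]
contact_force: [-0.6, 0.1, 0.6]
gripper_width: 0.364
finger_force: 51.0
t 14.8 pos [ 627.726 -110.264   87.05 ] deck [  12.323 -301.415   -3.484] w 0.36425988996176956 ff 50.95022141933441 F [-0.633  0.139  0.555] q [-0.219  0.528  0.417  1.724 -0.255  0.945 -0.801]
rot [-0.001  0.001 -0.   ] shift cur axes [  -3.518    2.365 -212.948] shift target axes [  -3.234    2.545 -212.95 ]
```

```bash
python3 -m crank '[[[0,0,-0.015,0,0,0,0.02],[0,0,-0.025,0,0,0,0.02],[0,0,-0.03,0,0,0,0.02],[0,0,-0.03,0,0,0,0.02],[0,0,-0.03,0,0,0,0.02],[0,0,-0.03,0,0,0,0.02],[0,0,-0.03,0,0,0,0.02],[0,0,-0.02,0,0,0,0.02],[0,0,0,-0.0376,0.0291,-0.127,0.02],[0,0,0,-0.0376,0.0291,-0.127,0.02],[0,0,0,-0.0376,0.0291,-0.127,0.02],[0,0,0,-0.0376,0.0291,-0.127,0.02],[0,0,0,-0.0376,0.0291,-0.127,0.02],[0,0,0,-0.0376,0.0291,-0.127,0.02],[0,0,0,-0.0376,0.0291,-0.127,0.02],[0,0,0,-0.0376,0.0291,-0.127,0.02],[0,0,0,-0.0376,0.0291,-0.127,0.02],[0,0,0,-0.0376,0.0291,-0.127,0.02]]]'; python3 - <<'E'
from h import *
plan(world([62,72,150]),T())
E
```

```text
time: 16.6
tool_pos: [627.6, -110.3, 298.1]
tcp_rot: [1.788, 2.183, 0.497]
contact_force: [0.8, -0.5, -1.1]
gripper_width: 0.36
finger_force: 50.7
t 16.6 pos [ 627.62  -110.337  298.092] deck [ 101.407 -301.467  187.834] w 0.359837991670152 ff 50.68874895572662 F [ 0.79  -0.55  -1.105] q [-0.127  0.094  0.326  1.831 -0.271  0.826  0.534]
rot [ 0.008 -0.007  0.005] shift cur axes [373.375 -37.962  40.142] shift target axes [373.467 -39.407  37.834]
```

```bash
python3 -m crank '[[[0.031,-0.0033,0.003,0.001,-0.001,0,0.02],[0.031,-0.0033,0.003,0.001,-0.001,0,0.02],[0.031,-0.0033,0.003,0.001,-0.001,0.001,0.02],[0.031,-0.0033,0.003,0.001,-0.001,0.001,0.02],[0.031,-0.0033,0.003,0.001,-0.001,0.001,0.02],[0.031,-0.0033,0.003,0.001,-0.001,0.001,0.02],[0.031,-0.0033,0.003,0.001,-0.001,0.001,0.02],[0.031,-0.0033,0.003,0.001,0,0,0.02],[0.031,-0.0033,0.003,0,0,0,0.02],[0.031,-0.0033,0.003,0,0,0,0.02],[0.031,-0.0033,0.003,0,0,0,0.02],[0.031,-0.0033,0.003,0,0,0,0.02],[0,0,0,0,0,0,0.02]]]'; python3 - <<'E'
from h import *
plan(world([61.5,72,115]),T())
E
```

```text
time: 17.9
tool_pos: [535.8, 255.8, 249.1]
tcp_rot: [1.799, 2.182, 0.483]
contact_force: [0.6, 0.7, -1.9]
gripper_width: 0.364
finger_force: 50.7
t 17.9 pos [535.792 255.807 249.077] deck [ 62.319  75.472 151.979] w 0.36416957873147604 ff 50.661354660987854 F [ 0.558  0.671 -1.884] q [-0.553  0.049 -0.05   1.977  0.255  0.73  -0.568]
rot [-0.002 -0.002 -0.001] shift cur axes [-3.559 -0.725 36.973] shift target axes [-3.472 -0.819 36.979]
```

```bash
python3 -m crank '[[[-0.001,0,0.012,0,0,0,0.02],[-0.001,0,0.012,0,0,0,0.02],[-0.001,0,0.009,0,0,0,0.02],[0,0,0,0,0,0,0.02]]]'; python3 - <<'E'
from h import *
plan(world([62,72,88]),T())
im=ctrl.snapshot("top")[:,:,::-1].copy();ims=ctrl.snapshot("side")[:,:,::-1].copy()
for n,i in(("top",im),("side",ims)):
 for x in (57,66):
  X,v=prof(i,n,[x,-10,64],[x,150,64]);print(n,v[::12].astype(int),[(float(a),b) for a,b in cross(X,v,130,1)])
 for y in(20,120):
  X,v=prof(i,n,[31,y,64],[93,y,64]);print(n,'x at y',y,v[::12].astype(int),[(float(a),b) for a,b in cross(X,v,130,0)])
E
```

```text
time: 18.3
tool_pos: [552.1, 249.2, 216.6]
tcp_rot: [1.807, 2.175, 0.476]
contact_force: [-0.1, -0.5, -0.9]
gripper_width: 0.364
finger_force: 50.7
t 18.3 pos [552.051 249.209 216.608] deck [ 61.921  65.893 116.339] w 0.3638273204852828 ff 50.664358735084534 F [-0.108 -0.526 -0.891] q [-0.541  0.107 -0.035  1.986  0.267  0.664 -0.569]
rot [-0.005  0.003 -0.007] shift cur axes [ 6.193  0.19  28.32 ] shift target axes [ 6.107  0.079 28.339]
top [170 103  82 208 207 208 206 194 131  37  36  38  40  55 171 208 206  46
 211 207  94] [(-3.4, '-'), (7.3, '+'), (54.1, '-'), (99.1, '+'), (122.2, '-'), (129.0, '+'), (146.2, '-')]
top [ 82  93  92 208 207 210 208 196 128  39  38  66  41 196 206 207 204  42
 207 211  94] [(-8.2, '+'), (-3.6, '-'), (7.1, '+'), (53.9, '-'), (92.1, '+'), (122.3, '-'), (129.8, '+'), (146.1, '-')]
top x at y 20 [ 47  59  97 140 147 137 160 197 206 207 206 207 207 208 178  88  62  86
  84 103 113] [(38.9, '+'), (76.4, '-')]
top x at y 120 [125 162 185 198 198 166 143 176 183 179 196 188 177 173 163  91  25  23
  47 112 128] [(31.3, '+'), (76.1, '-'), (91.6, '+')]
side [ 56  55 178 215 215 216 210 195 152 150 154 208 216 163  73  50  52  54
  48  49  45] [(3.5, '+')]
side [ 52  55 181 216 215 216 212 181 147 148 151 203 217 217 215 197 101  54
  51  49  52] [(3.1, '+'), (115.2, '-')]
side x at y 20 [108 101  79  51  49  89 175 216 214 214 214 214 216 212 178 104  95 102
 103 103 102] [(47.9, '+'), (76.2, '-')]
side x at y 120 [ 50  72 121 164 146  59  46  48  50  53  53  66 104 133 109  76  81  83
  67  57  47] [(37.9, '+'), (44.0, '-'), (70.9, '+'), (72.2, '-')]
```

```bash
python3 -m crank '[[[0.004,0,0,-0.003,0.002,-0.004,0.02],[0.004,0,0.005,-0.002,0.001,-0.003,0.02],[0,0,0.005,0,0,0,0.02],[0,0,0,0,0,0,0.02],[0,0,0,0,0,0,0.02]]]'; python3 - <<'E'
from h import *
plan(world([61.5,73.9,88]),T())
im=ctrl.snapshot("top")[:,:,::-1].copy()
X,v=prof(im,"top",[62,-10,53],[62,150,53]);print([(float(a),b) for a,b in cross(X,v,130,1)])
E
```

```text
time: 18.9
tool_pos: [554.4, 259.6, 209.4]
tcp_rot: [1.794, 2.181, 0.487]
contact_force: [-0.5, -0.0, -0.7]
gripper_width: 0.364
finger_force: 50.7
t 18.9 pos [554.445 259.598 209.392] deck [ 62.798  75.634 107.968] w 0.36387698449012756 ff 50.66039800643921 F [-0.5   -0.049 -0.704] q [-0.551  0.125 -0.039  1.984  0.282  0.643 -0.588]
rot [ 0.002 -0.002  0.002] shift cur axes [-1.772 -1.339 19.962] shift target axes [-1.734 -1.298 19.968]
[(-8.2, '+'), (3.8, '-'), (17.6, '+'), (63.9, '-'), (104.4, '+'), (132.9, '-'), (139.5, '+')]
```

```bash
python3 -m crank '[[[-0.0023,-0.0010,0,0.001,-0.001,0.001,0.02],[0,0,0,0,0,0,0.02],[0,0,0.005,0,0,0,0.02],[0,0,0.005,0,0,0,0.02],[0,0,0.004,0,0,0,0.02],[0,0,0.003,0,0,0,0.02],[0,0,0,0,0,0,0.02]]]'; python3 - <<'E'
from h import *
plan(world([61.5,73.2,87]),T())
E
```

```text
time: 19.65
tool_pos: [561.1, 258.5, 193.1]
tcp_rot: [1.796, 2.18, 0.484]
contact_force: [-0.2, -0.4, -0.9]
gripper_width: 0.36
finger_force: 50.7
t 19.65 pos [561.05  258.516 193.116] deck [61.609 73.311 90.564] w 0.36032120239684534 ff 50.66117227077484 F [-0.176 -0.421 -0.899] q [-0.547  0.155 -0.034  1.987  0.29   0.611 -0.593]
rot [ 0.    -0.001  0.001] shift cur axes [-0.114 -0.11   3.564] shift target axes [-0.111 -0.109  3.564]
```

```bash
python3 -m crank '[[[0,0,0.003,0,0,0,0.02],[0,0,0,0,0,0,0.02],[0,0,0,0,0,0,0.05],[0,0,0,0,0,0,0.05],[0,0,0,0,0,0,0.05],[0,0,-0.015,0,0,0,0.05],[0,0,-0.02,0,0,0,0.05],[0,0,-0.03,0,0,0,0.05],[0,0,-0.03,0,0,0,0.05],[0,0,-0.03,0,0,0,0.05],[0,0,0,0,0,0,0.05]]]'; python3 - <<'E'
from h import *
im=ctrl.snapshot("top")[:,:,::-1].copy()
for x in(58,65):
  X,v=prof(im,"top",[x,-10,34],[x,150,34]);print(v[::12].astype(int),[(float(a),b) for a,b in cross(X,v,130,1)])
plan([623,-313.5,300],T(np.radians(-53.1)))
E
```

```text
time: 20.75
tool_pos: [510.2, 249.6, 310.2]
tcp_rot: [1.793, 2.177, 0.496]
contact_force: [0.3, 0.1, 0.0]
gripper_width: 0.586
finger_force: 0.0
[ 55 211  59  97 207 206 208 205 205 204 208 203  68  40  78  85  69 205
  52 214 161] [(-7.2, '+'), (3.6, '-'), (15.1, '+'), (83.6, '-'), (120.1, '+'), (130.2, '-'), (136.8, '+')]
[ 43 212  72  74 208 207 210 209 210 206 209 206 139 138 122 111 196 205
  55 214 160] [(-6.6, '+'), (3.9, '-'), (15.0, '+'), (90.3, '+'), (130.7, '-'), (137.1, '+')]
t 20.8 pos [510.281 249.11  307.906] deck [ 63.328  73.767 216.419] w 0.5867856486752434 ff 0.0 F [-0.241 -0.065 -0.812] q [-0.559 -0.058 -0.061  1.959  0.231  0.846 -0.547]
rot [ 0.393 -0.25   1.101] shift cur axes [-573.806   -0.501    6.656] shift target axes [-247.663  517.589    7.906]
```

```bash
python3 -m crank '[[[0,0,0,0.0437,-0.0278,0.1223,0.055],[0,0,0,0.0437,-0.0278,0.1223,0.055],[0,0,0,0.0437,-0.0278,0.1223,0.055],[0,0,0,0.0437,-0.0278,0.1223,0.055],[0,0,0,0.0437,-0.0278,0.1223,0.055],[0,0,0,0.0437,-0.0278,0.1223,0.055],[0,0,0,0.0437,-0.0278,0.1223,0.055],[0,0,0,0.0437,-0.0278,0.1223,0.055],[0,0,0,0.0437,-0.0278,0.1223,0.055],[-0.0146,0.0305,0,0,0,0,0.055],[-0.0146,0.0305,0,0,0,0,0.055],[-0.0146,0.0305,0,0,0,0,0.055],[-0.0146,0.0305,0,0,0,0,0.055],[-0.0146,0.0305,0,0,0,0,0.055],[-0.0146,0.0305,0,0,0,0,0.055],[-0.0146,0.0305,0,0,0,0,0.055],[-0.0146,0.0305,0,0,0,0,0.055],[-0.0146,0.0305,0,0,0,0,0.055],[-0.0146,0.0305,0,0,0,0,0.055],[0,0,0,0,0,0,0.055]]]'; python3 - <<'E'
from h import *
plan([623,-313.5,300],T(np.radians(-53.1)))
E
```

```text
time: 22.8
tool_pos: [576.1, -88.8, 304.5]
tcp_rot: [2.981, 0.982, -0.01]
contact_force: [0.2, -0.6, 0.4]
gripper_width: 0.644
finger_force: 0.0
t 22.8 pos [576.126 -88.772 304.478] deck [  62.023 -270.472  213.245] w 0.6438136125820515 ff 0.0 F [ 0.151 -0.578  0.384] q [-0.146  0.199  0.256  1.642 -0.046  1.312 -0.818]
rot [ 0.001  0.007 -0.008] shift cur axes [-95.781 208.606   5.412] shift target axes [-97.447 207.855   4.478]
```

```bash
python3 -m crank '[[[-0.0138,0.0297,0,0,0.001,-0.001,0.055],[-0.0138,0.0297,0,0,0.001,-0.001,0.055],[-0.0138,0.0297,0,0,0.001,-0.001,0.055],[-0.0138,0.0297,0,0,0.001,-0.001,0.055],[-0.0138,0.0297,0,0,0.001,-0.001,0.055],[-0.0138,0.0297,0,0,0.001,-0.001,0.055],[-0.0138,0.0297,0,0,0.001,-0.001,0.055],[0,0,0.02,0,0,0,0.055],[0,0,0.03,0,0,0,0.055],[0,0,0.03,0,0,0,0.055],[0,0,0.03,0,0,0,0.055],[0,0,0.02,0,0,0,0.055],[0,0,0,0,0,0,0.055]]]'; python3 - <<'E'
from h import *
plan([623,-313.5,87],T(np.radians(-53.1)))
im=ctrl.snapshot("side")[:,:,::-1];c=im[200:320,250:390];cv2.imwrite("pics/g4.png",cv2.resize(c,None,fx=4,fy=4))
E
```

```text
time: 24.1
tool_pos: [623.2, -305.4, 171.0]
tcp_rot: [-2.972, -1.002, 0.005]
contact_force: [0.1, 0.2, -0.3]
gripper_width: 0.646
finger_force: 0.0
t 24.1 pos [ 623.187 -305.369  171.041] deck [  10.039 -492.068   90.255] w 0.6463776832003953 ff 0.0 F [ 0.089  0.194 -0.273] q [ 0.154  0.529  0.332  1.503 -0.184  1.146 -0.399]
rot [-0.006  0.001  0.007] shift cur axes [-4.961  6.887 84.006] shift target axes [-5.032  6.391 84.041]
```

View pics/g4.png

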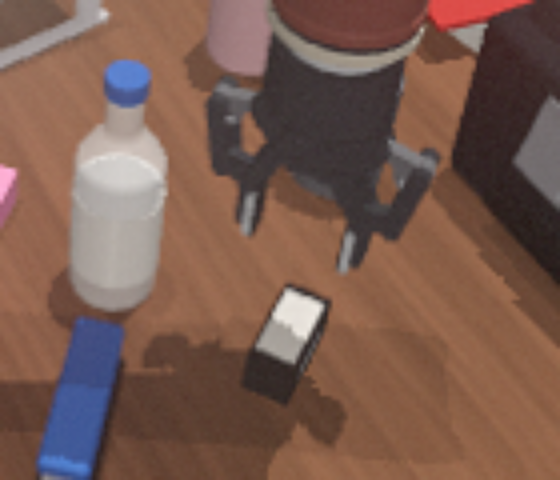

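The side crop shows the open gripper above short_b at about (290,340), clear of the bottle. I'll correct by the computed shift and descend.

```bash
python3 -m crank '[[[-0.0025,0.0033,0.012,-0.003,0,0.003,0.055],[-0.0025,0.0033,0.012,-0.003,0,0.003,0.055],[0,0,0.015,0,0,0,0.055],[0,0,0.015,0,0,0,0.055],[0,0,0.012,0,0,0,0.055],[0,0,0.009,0,0,0,0.055],[0,0,0.007,0,0,0,0.055],[0,0,0,0,0,0,0.055],[0,0,0,0,0,0,0.055]]]'; python3 - <<'E'
from h import *
plan([623,-313.5,87],T(np.radians(-53.1)))
E
```

```text
time: 25.05
tool_pos: [625.3, -315.5, 93.4]
tcp_rot: [2.975, 0.993, 0.006]
contact_force: [-1.5, 0.0, 0.6]
gripper_width: 0.646
finger_force: 0.0
t 25.05 pos [ 625.286 -315.511   93.392] deck [ -22.664 -502.425   19.827] w 0.645864639107187 ff 0.0 F [-1.498  0.045  0.626] q [ 0.177  0.613  0.316  1.549 -0.212  1.007 -0.375]
rot [ 0.006 -0.002  0.   ] shift cur axes [-0.632 -3.019  6.372] shift target axes [-0.62  -2.981  6.392]
```

```bash
python3 -m crank '[[[-0.0005,-0.003,0.003,0.003,0,0,0.055],[0,0,0.003,0.002,0,0,0.055],[0,0,0,0,0,0,0.055],[0,0,0,0,0,0,0.02],[0,0,0,0,0,0,0.02],[0,0,0,0,0,0,0.02],[0,0,0,0,0,0,0.02],[0,0,0,0,0,0,0.02]]]'; python3 - <<'E'
from h import *
plan([623,-313.5,87],T(np.radians(-53.1)))
E
```

```text
time: 25.85
tool_pos: [623.2, -313.5, 87.5]
tcp_rot: [2.979, 0.994, 0.004]
contact_force: [-0.1, 0.1, 3.7]
gripper_width: 0.363
finger_force: 51.4
t 25.85 pos [ 623.161 -313.499   87.522] deck [ -26.687 -500.044   15.227] w 0.3632148933576877 ff 51.436727643013 F [-0.126  0.115  3.734] q [ 0.178  0.617  0.313  1.557 -0.215  1.    -0.373]
rot [ 0.001 -0.002  0.   ] shift cur axes [-0.13  -0.097  0.521] shift target axes [-0.129 -0.096  0.522]
```

```bash
python3 -m crank '[[[0,0,-0.015,0,0,0,0.02],[0,0,-0.025,0,0,0,0.02],[0,0,-0.03,0,0,0,0.02],[0,0,-0.03,0,0,0,0.02],[0,0,-0.03,0,0,0,0.02],[0,0,-0.03,0,0,0,0.02],[0,0,-0.03,0,0,0,0.02],[0,0,-0.035,0,0,0,0.02],[0,0,0,0,0,0,0.02],[0,0,0,-0.0437,0.0278,-0.1223,0.02],[0,0,0,-0.0437,0.0278,-0.1223,0.02],[0,0,0,-0.0437,0.0278,-0.1223,0.02],[0,0,0,-0.0437,0.0278,-0.1223,0.02],[0,0,0,-0.0437,0.0278,-0.1223,0.02],[0,0,0,-0.0437,0.0278,-0.1223,0.02],[0,0,0,-0.0437,0.0278,-0.1223,0.02],[0,0,0,-0.0437,0.0278,-0.1223,0.02],[0,0,0,-0.0437,0.0278,-0.1223,0.02],[0,0,0,0,0,0,0.02]]]'; python3 - <<'E'
from h import *
plan(world([-62,-42,200]),T())
E
```

```text
time: 27.75
tool_pos: [621.0, -314.8, 311.9]
tcp_rot: [1.792, 2.177, 0.494]
contact_force: [0.4, -1.1, -1.3]
gripper_width: 0.363
finger_force: 50.9
t 27.75 pos [ 620.963 -314.849  311.881] deck [  65.943 -500.95   219.586] w 0.36304624887614934 ff 50.94553291797638 F [ 0.436 -1.148 -1.268] q [ 0.409  0.249  0.138  1.618 -0.398  0.974  0.905]
rot [ 0.008 -0.003  0.   ] shift cur axes [ 458.938 -127.909   20.078] shift target axes [ 458.95  -127.943   19.586]
```

```bash
python3 -m crank '[[[0.033,0,0,0.001,0,0,0.02],[0.033,0,0,0.001,0,0,0.02],[0.033,0,0,0.001,0,0,0.02],[0.033,0,0,0.001,0,0,0.02],[0.033,0,0,0.001,-0.001,0,0.02],[0.033,0,0,0.001,-0.001,0,0.02],[0.0325,-0.016,0.0025,0.001,-0.001,0,0.02],[0.0325,-0.016,0.0025,0.001,0,0,0.02],[0.0325,-0.016,0.0025,0,0,0,0.02],[0.0325,-0.016,0.0025,0,0,0,0.02],[0.0325,-0.016,0.0025,0,0,0,0.02],[0.0325,-0.016,0.0025,0,0,0,0.02],[0.0325,-0.016,0.0025,0,0,0,0.02],[0.0325,-0.016,0.0025,0,0,0,0.02],[0,0,0,0,0,0,0.02],[0,0,0,0,0,0,0.02]]]'; python3 - <<'E'
from h import *
plan(world([-62,-42,116]),T())
E
```

```text
time: 29.35
tool_pos: [428.9, 115.9, 241.0]
tcp_rot: [1.797, 2.179, 0.484]
contact_force: [0.8, -0.0, -0.3]
gripper_width: 0.361
finger_force: 50.9
t 29.35 pos [428.885 115.886 241.006] deck [-60.4   -41.477 200.299] w 0.3612159803492147 ff 50.94249129295349 F [ 0.76  -0.028 -0.255] q [ 0.029 -0.283 -0.385  2.274 -0.05   0.7   -0.142]
rot [ 0.001 -0.    -0.001] shift cur axes [-0.541 -1.651 84.298] shift target axes [-0.523 -1.6   84.299]
```

```bash
python3 -m crank '[[[0,0,0.02,0,0,0,0.02],[0,-0.001,0.025,0,0,0,0.02],[0,0,0.02,0,0,0,0.02],[0,0,0.015,0,0,0,0.02],[0,0,0.01,0,0,0,0.02],[0,0,0,0,0,0,0.02],[0,0,0,0,0,0,0.02]]]'; python3 - <<'E'
from h import *
plan(world([-61,-42,88]),T())
im=ctrl.snapshot("top")[:,:,::-1].copy();ims=ctrl.snapshot("side")[:,:,::-1].copy()
for n,i in(("top",im),("side",ims)):
 for x in (-65,-59):
  X,v=prof(i,n,[x,-95,55],[x,10,55]);print(n,v[::12].astype(int),[(float(a),b) for a,b in cross(X,v,130,1)])
 for y in(-20,-64):
  X,v=prof(i,n,[-92,y,55],[-32,y,55]);print(n,'x',v[::12].astype(int),[(float(a),b) for a,b in cross(X,v,130,0)])
E
```

```text
time: 30.05
tool_pos: [465.8, 122.2, 158.9]
tcp_rot: [1.798, 2.179, 0.484]
contact_force: [-0.5, 0.7, -0.4]
gripper_width: 0.362
finger_force: 51.0
t 30.05 pos [465.755 122.239 158.906] deck [-61.197 -42.276 110.083] w 0.3624330744470808 ff 50.96212327480316 F [-0.496  0.689 -0.442] q [ 0.072 -0.064 -0.455  2.297  0.118  0.477 -0.291]
rot [ 0.    -0.    -0.001] shift cur axes [ 0.27   0.196 22.083] shift target axes [ 0.276  0.197 22.083]
top [215 214 211 167  49 141 192 163  50  42  74 103  67  41 118 181  66 187
 213 145  76] [(-77.5, '-'), (-69.1, '+'), (-56.6, '-'), (-21.1, '+'), (-13.7, '-'), (-7.1, '+')]
top [213 215 211 146  42 135 197 151  47  40 103 149  90  41 143 201  50 164
 200  90  36] [(-78.6, '-'), (-68.9, '+'), (-57.4, '-'), (-40.8, '+'), (-22.0, '+'), (-13.4, '-'), (-7.0, '+')]
top x [ 39  41  40  38  43  56 101 147 155 154 164 177 196 206 190 125  30  35
  35  37  90] [(-72.2, '+'), (-47.2, '-')]
top x [ 31  33  44  50  55  65 153 186 191 191 194 197 200 202 183 118  25  26
  36  40  82] [(-74.8, '+'), (-47.4, '-')]
side [ 53  52  52  56  70 175 201 162 143 146 149 145 169 213 215 162 119 181
 181 133  65] [(-70.9, '+'), (-14.8, '-'), (-10.0, '+'), (5.1, '-')]
side [ 55  51  50  52  75 182 200 159 145 147 145 145 168 211 215 172 137 202
 218 213 108] [(-71.1, '+'), (9.0, '-')]
side x [ 60  48  51  52  50  55 100 171 204 208 212 210 213 214 212 152  96  44
  51  55  57] [(-46.1, '-')]
side x [154 134 116 116 101  74 130 197 200 201 206 202 198 208 208 145 112 129
 163 157 156] [(-46.4, '-')]
```

```bash
python3 -m crank '[[[-0.0005,-0.0003,0.006,0,0,0,0.02],[0,0,0.006,0,0,0,0.02],[0,0,0.004,0,0,0,0.02],[0,0,0.003,0,0,0,0.02],[0,0,0,0,0,0,0.02]]]'; python3 - <<'E'
from h import *
plan(world([-61.5,-42,87.5]),T())
E
```

```text
time: 30.65
tool_pos: [473.0, 123.6, 140.6]
tcp_rot: [1.797, 2.181, 0.483]
contact_force: [-0.4, 0.6, 0.2]
gripper_width: 0.364
finger_force: 51.0
t 30.65 pos [473.031 123.562 140.622] deck [-62.222 -42.367  90.386] w 0.3635758055552806 ff 50.963122844696045 F [-0.407  0.616  0.192] q [ 0.074 -0.012 -0.463  2.298  0.184  0.433 -0.348]
rot [-0.001 -0.001  0.   ] shift cur axes [0.364 0.725 2.886] shift target axes [0.367 0.722 2.886]
```

```bash
python3 -m crank '[[[0,0,0.0025,0,0,0,0.02],[0,0,0,0,0,0,0.02],[0,0,0,0,0,0,0.05],[0,0,0,0,0,0,0.05],[0,0,0,0,0,0,0.05],[0,0,-0.015,0,0,0,0.05],[0,0,-0.02,0,0,0,0.05],[0,0,-0.025,0,0,0,0.05],[0,0,-0.03,0,0,0,0.05],[-0.025,0,0,0,0,0,0.05],[-0.025,0,0,0,0,0,0.05],[-0.025,0,0,0,0,0,0.05],[-0.025,0,0,0,0,0,0.05],[-0.025,0,0,0,0,0,0.05],[-0.025,0,0,0,0,0,0.05],[0,0,0,0,0,0,0.05],[0,0,0,0,0,0,0.05]]]'; python3 - <<'E'
from h import *
plan(world([-61.5,-42,87.5]),T())
a=[]
for n in("top","side"):
    im=ctrl.snapshot(n)[:,:,::-1].copy()
    for nm,x,y in(("short",-62,42),("short",-62,-42),("med",0,57),("med",0,-57),("long",62,72),("long",62,-72)):
        X,v=prof(im,n,[x,y-75,34],[x,y+75,34]);X2,v2=prof(im,n,[x-28,y,34],[x+28,y,34])
        print(n,nm,y,[float(q) for q,b in cross(X,v,130,1)],'x',[float(q) for q,b in cross(X2,v2,130,0)])
    c=im[155:265,140:300] if n=="top" else im[100:240,160:320]
    a.append(cv2.resize(c,(400,int(400*c.shape[0]/c.shape[1]))))
h=max(x.shape[0] for x in a);a=[cv2.copyMakeBorder(x,0,h-x.shape[0],0,0,0) for x in a]
cv2.imwrite("pics/g5.png",np.hstack(a))
E
```

```text
time: 32.35
tool_pos: [465.5, -30.9, 220.4]
tcp_rot: [1.797, 2.179, 0.484]
contact_force: [0.2, 0.4, 0.0]
gripper_width: 0.584
finger_force: 0.0
t 32.35 pos [465.54  -30.913 220.389] deck [ -61.892 -192.573  178.246] w 0.5841883191137363 ff 0.0 F [0.223 0.435 0.01 ] q [ 0.113 -0.193 -0.075  2.265 -0.183  0.651  0.349]
rot [-0.    -0.    -0.001] shift cur axes [150.533   0.296  90.813] shift target axes [150.573   0.392  90.746]
top short 42 [-13.6, -6.1, 4.4, 15.9, 71.2, 77.4] x [-47.9]
top short -42 [-78.4, -69.0, -13.6, -6.1, 4.3, 15.9] x [-47.9, -36.2]
top med 57 [-16.4, -7.6, 4.4, 15.8, 101.2, 107.4] x [14.0, 24.9]
top med -57 [-101.7, -16.4, -7.7, 4.3, 15.8] x [11.9, 25.1]
top long 72 [3.7, 15.3, 130.6, 136.8] x [75.6, 86.2]
top long -72 [-138.6, -130.5, -15.0, -7.1] x [74.1, 86.4]
side short 42 [] x [-82.6, -74.7, -72.8]
side short -42 [-104.9] x [-83.1]
side med 57 [72.3, 77.4] x []
side med -57 [-103.3, -94.0] x []
side long 72 [] x [48.2]
side long -72 [-133.4, -16.4] x [46.5]
```

View pics/g5.png

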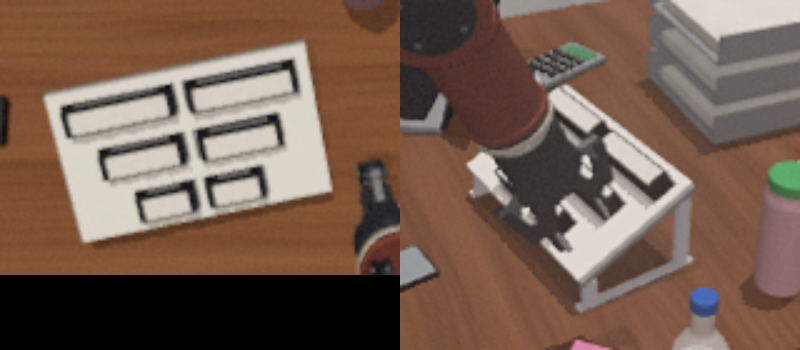

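The top view shows all six cartridges seated in their own pockets: long at (118,110) and (242,85), medium at (142,158) and (240,137), short at (167,203) and (236,187). The gripper touches nothing.

```bash
python3 -c "
from bench import ctrl
print(ctrl.job_done())"
```

```text
the job is handed in; nothing more can be done
None
```

I sorted all six cartridges and handed the job in at about 32 s; the last images show each lying label-out in its own pocket of the right row, but the hand-in call returned no verdict.

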